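# Find the terminal cover that rocks and hold it down on its seat

## Robot

A 6-joint arm with a two-finger parallel gripper is mounted at the origin on the work surface. World frame = base frame: x ahead of the robot, y to its left, z up, the work surface at z = 0. Lengths are in m, angles in rad, forces in N, time in s.
With the tool pointing down it reaches from about 0.25 to 0.775 m from the base axis. Payload 4 kg.
Tool frame: the origin (TCP) lies midway between the tips of the shut fingers; the grasp point (between the pads) lies 19 mm behind it; y points along the fingers, x is the direction in which the jaws open and shut, and the axes are right-handed (so a half turn about y gives the same grasp; the last joint's range is limited). The gripper opens to 94 mm and grips with 3 to 60 N. Pads are 16 mm wide; open, the fingers measure 119 mm over their backs; the gripper's body (75 mm by 177 mm) begins 78 mm behind the grasp point.
Start: joints at [1.233, 0.087, 1.371, -0, 1.684, -0.103], TCP at [0.128, 0.535, 0.171] pointing down, gripper open.
Joint ranges: [-3.1, 3.1], [-0.76, 2.03], [0.27, 2.55], [-1.08, 4.22], [0.17, 2.65], [-2.57, 2.57]. Speed limits (rad/s): [2.79, 2.79, 3.14, 3.14, 3.14, 3.14].

## Interface

Orientations are given as [roll, pitch, yaw] about the fixed x, y, z axes, in that order (R = Rz(yaw) Ry(pitch) Rx(roll)).
In Python, from bench import robot gives the robot as it stands.
- The arm moves only by the shell command python3 -m creep 'ROWS'. ROWS is JSON, a list of rows, each a list of 7 numbers: the shift along the tool's x, y, z in mm, then the turn, a rotation vector about the tool's x, y, z in degrees, then the closure in counts, from 0 (fully open) to 255 (shut). A call has 1 to 5 rows; each row is the pose to reach, as a shift and turn from the pose commanded when the call began, along the tool's axes at that moment; what a row does not reach only later rows make up. A row lasts 1/8 s, in which the tool goes at most 62.5 mm and 10.7 degrees, less where a joint would pass 70% of its speed; a pose out of reach is approached as far as the arm can. A call with a gripper value outside its range is refused whole. The fingers move at their own pace and stop on an object; the grip force is fixed at half the most. Time passes only in rows, so rows that repeat a pose let the fingers close. It gives the time, the measured TCP pose, the force and the opening at its end, in the units of the state.
- robot.get_obs(): the state, without advancing time (a new reading comes with each control period).
- robot.snapshot(name): name is "scene" or "top" or "wrist"; returns a dict with "color" (384x512x3 uint8, blue, green, red), "fx", "fy", "cx", "cy" (pixels), "world_from_camera" (4x4, takes a point from camera to world coordinates); the wrist camera has in their place "mount" (4x4, takes a point from camera to tool coordinates, whose origin is the TCP and whose axes are the tool frame's). Camera axes: x right, y down, z forward; pixel columns grow to the right and rows downward; lengths in m; the calibration is good to about 2 mm. A picture is of the moment at which its call begins: read the wrist's pose just before it. There is no depth.
- robot.close_job(): hands the job in, once; it reports no verdict.
Trained networks look in the newest picture that a camera, given by its name, has taken for a name from the list of things; names that differ only in an ending like _2 or _b are one class to them, and where a whole thing is asked for, a point or a joint stands for the part that bears it (a point fixed in the world has none). Each returns a list of dicts, best first, with "p" (0 to 1); they miss things now and then, are a little off and sometimes report something else, mostly with a low value. They report only what shows in the picture. A call takes as long as a camera call.
- robot.spot_in(name, camera): "point" ([x, y, z] in m, in world coordinates, good to about 4 mm: the middle of the surface that is visible of it).
- robot.landmark_of(name, camera): "point" ([x, y, z] in m, in world coordinates, good to about 4 mm: a listed point, or the origin of a listed thing).
The state is a dict: "time": time; "joint_positions": joint angles; "qvel": joint speeds; "joint_torque": joint torques, N m; "tool_pos": TCP position; "ee_rot": TCP orientation; "wrist_force": force on the tool from outside, world axes, zero at the start; "wrist_torque": the same for the moment, N m; "width": finger opening in m.
Only numpy, scipy, OpenCV 4.12 (cv2) and the standard library are available. Lean on these libraries where they do the work, as an engineer would, in place of code of your own. Each camera call takes 0.05 s, during which the arm holds its last target.

## Task

One of the five identical black terminal covers on the cast relay base has slack screws, and you cannot see which: press down with the fingertips on the end of one cover after another until you find the one that rocks. Then press that cover down at its middle, between its two screws, until it sits level on its seat, and finish while still holding it firmly down, so that the screws can be tightened. Lift nothing, do not press hard enough to crack the bakelite, and leave the loose things on the bench and on the base where they lie.

Things in the scene. Friction and masses are not known exactly. Their poses are not given: they have to be found in the camera images.
- relay_base: grey cast-aluminium relay base, 140 mm (its x) by 410 mm (its y), flat deck 45 mm above the bench, a 36 mm ear at each end; fixed to the bench. Origin: centre of its underside. Five identical black bakelite terminal covers stand on it in a row along its y axis, at 78 mm pitch, 14 mm apart
- place_1 (a point): centre of the top of cover 1, the robot's leftmost (base +y); axes as the base. Each cover is a flat-topped cap 84 mm long (base x) by 64 mm wide (base y), with two brass screw heads, 9 mm across and 3 mm high, 25.5 mm either side of its centre along base y. Its true top may be up to 3 mm higher or lower than this point; that differs from cover to cover, tight or slack
- place_2 (a point): the same for cover 2
- place_3 (a point): the same for cover 3
- place_4 (a point): the same for cover 4
- place_5 (a point): the same for cover 5, the robot's rightmost
- loose_cover (a joint): how far the middle of the slack cover (whichever it is) is pressed down: about 0 as found, 0.004 m on its seat. A springy gasket carries it: 6 N on its middle brings it right down, more if off-centre (10 to 20 N is a good firm hold), and it comes up again when released. Tight covers do not give. All covers are captive under their screw heads and cannot be lifted. Bakelite cracks above 50 N
- cover_tilt (a joint): tilt of the slack cover about the line through its screws, rad: 0 level (as found, and when properly down), positive when its end away from the robot (base +x) is down. A press of 3 to 5 N, 25 to 30 mm from its middle towards either end, dips that end 3 to 5 mm (0.05 to 0.09 rad)
- lug_1: brass crimp lug 42 x 14 x 9 mm lying on the deck of the casting in front of the covers (robot side); origin under its middle. Bystander
- lug_2: the same lug lying on the deck behind the covers. Bystander
- lens: red domed polycarbonate signal lens, 200 mm across, 41 mm high, on the bench at the left; origin under its centre. Bystander
- flasher: black bakelite flasher unit 50 x 66 mm, 80 mm tall with its blades, front left; origin under its centre. Bystander
- relay: plug-in relay with clear case, 36 x 52 mm, 58 mm tall, front right; origin under its centre. Bystander
- screwdriver: screwdriver 200 mm long lying on the bench at the right. Bystander
- screw_tin: round steel tin of screws, 76 mm across, 32 mm high, back right; origin under its centre. Bystander

How it is judged:
On the way:
1. the slack cover is rocked: a press near one of its ends tips it by more than 0.02 rad (about 1 degree) ((value of joint cover_tilt above 0.02 rad or value of joint cover_tilt below -0.02 rad)), for 0.05 s.
At the end, for the whole second after the job is handed in: The slack cover is pressed at least 3 mm of its 4 mm down, level within 0.025 rad, and the fingers are still pressing on it with more than 5 N (value of joint loose_cover above 0.003 m and value of joint cover_tilt between -0.025 and 0.025 rad and contact force between the fingers and loose_cover above 5 N); the arm keeps its last pose, push and grip.
It fails at once if a cover or the base is pressed with more than 50 N (cracks) (contact force between the fingers and anything else above 50 N).
It fails at once if a loose thing is knocked, shifted or lifted by more than 15 mm (distance of any of lug_1, lug_2, lens, flasher, relay, screwdriver, screw_tin from where it was at the start of the episode above 0.015 m).
It also fails if it takes over 58 s, if anything falls off the work surface, if the arm or the gripper's body presses on something with over 40 N, if the wrist force passes 120 N, or if a joint passes its speed limit or range.

## Working session

There is one attempt and no reset: what is moved stays moved. The work goes in short steps, Python scripts to look and compute and a shell command to move; the robot and the scene stay as the last step left them, time stands still between calls to the robot, and variables do not carry over. Pictures are saved under pics/ and viewed, and the job is handed in when it is done.

```bash
mkdir -p pics; python3 - <<'E'
from bench import robot
import cv2, numpy as np
o=robot.get_obs()
for k in o: print(k,np.round(o[k],3))
for c in ["scene","top"]:
    s=robot.snapshot(c); cv2.imwrite(f"pics/{c}0.png",s["color"])
    print(c,s["fx"],s["cx"],s["cy"],np.round(s["world_from_camera"],3).tolist())
    for n in ["relay_base"]+[f"place_{i}" for i in range(1,6)]:
        print(n,[(np.round(d["point"],4).tolist(),round(d["p"],2)) for d in robot.landmark_of(n,c)[:6]])
E
```

```text
time 0.0
joint_positions [ 1.233  0.088  1.372  0.     1.684 -0.103]
qvel [-0.    -0.    -0.001 -0.001  0.001  0.   ]
joint_torque [ 0.0000e+00 -3.4017e+01 -3.0243e+01  7.2000e-02  3.3000e-02 -0.0000e+00]
tool_pos [0.128 0.534 0.17 ]
ee_rot [-1.571  0.002  1.336]
wrist_force [-0.653  0.081 -0.159]
wrist_torque [ 0.011  0.039 -0.066]
width 0.094
scene 478.2090778710836 257.00458895562366 196.97060755854324 [[-0.116, 0.671, -0.733, 1.763], [0.993, 0.091, -0.074, 0.145], [0.018, -0.736, -0.676, 1.239], [0.0, 0.0, 0.0, 1.0]]
relay_base []
place_1 [([0.5448, -0.2109, 0.0728], 0.88), ([0.5457, -0.0585, 0.0744], 0.86), ([0.5437, -0.1326, 0.0672], 0.83), ([0.5586, 0.1005, 0.0715], 0.61), ([0.5504, 0.0245, 0.071], 0.57)]
place_2 [([0.5448, -0.2109, 0.0728], 0.88), ([0.5457, -0.0585, 0.0744], 0.86), ([0.5437, -0.1326, 0.0672], 0.83), ([0.5586, 0.1005, 0.0715], 0.61), ([0.5504, 0.0245, 0.071], 0.57)]
place_3 [([0.5448, -0.2109, 0.0728], 0.88), ([0.5457, -0.0585, 0.0744], 0.86), ([0.5437, -0.1326, 0.0672], 0.83), ([0.5586, 0.1005, 0.0715], 0.61), ([0.5504, 0.0245, 0.071], 0.57)]
place_4 [([0.544
[... 934 characters left out ...]
566, 0.1021, 0.0706], 0.63), ([0.3555, 0.396, 0.0031], 0.17)]
place_3 [([0.5486, -0.0554, 0.07], 0.94), ([0.5442, -0.2111, 0.0723], 0.88), ([0.5463, -0.1338, 0.0727], 0.85), ([0.5506, 0.0208, 0.0722], 0.74), ([0.5566, 0.1021, 0.0706], 0.63), ([0.3555, 0.396, 0.0031], 0.17)]
place_4 [([0.5486, -0.0554, 0.07], 0.94), ([0.5442, -0.2111, 0.0723], 0.88), ([0.5463, -0.1338, 0.0727], 0.85), ([0.5506, 0.0208, 0.0722], 0.74), ([0.5566, 0.1021, 0.0706], 0.63), ([0.3555, 0.396, 0.0031], 0.17)]
place_5 [([0.5486, -0.0554, 0.07], 0.94), ([0.5442, -0.2111, 0.0723], 0.88), ([0.5463, -0.1338, 0.0727], 0.85), ([0.5506, 0.0208, 0.0722], 0.74), ([0.5566, 0.1021, 0.0706], 0.63), ([0.3555, 0.396, 0.0031], 0.17)]
```

View pictures.

View pics/scene0.png

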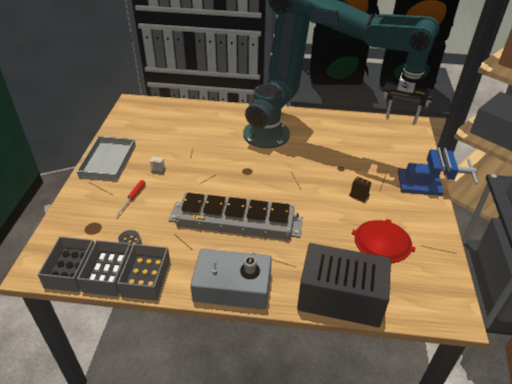

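View pics/top0.png

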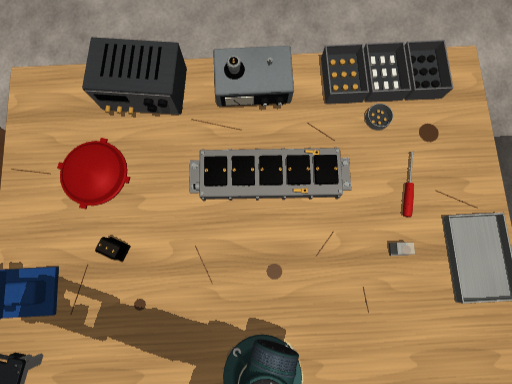

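The scene picture shows the row of five covers near (240,208), and the red lens at (384,240). In the top picture the base is centred at (270,173), with covers at columns 215–327. The lugs are at about (300,190) and (312,152), and the flasher is at (113,247). The networks agree on the cover positions: pitch about 78 mm, tops about 0.072 m.

```bash
cat > h.py <<'E'
from bench import robot
import numpy as np
from scipy.spatial.transform import Rotation as R
P=np.array([[.5576,.1013],[.5505,.0227],[.5475,-.0567],[.5452,-.1332],[.5445,-.2110]])
k=np.array([2,1,0,-1,-2])
bx=np.polyfit(k,P[:,0],1); by=np.polyfit(k,P[:,1],1)
ey=np.array([bx[0],by[0]]); pitch=np.linalg.norm(ey); ey/=pitch; ex=np.array([ey[1],-ey[0]])
C=np.array([bx[1],by[1]]); yaw=np.arctan2(ey[1],ey[0])
def place(i,off=0): return C+ey*.078*(3-i)+ex*off
Rd=R.from_euler('xyz',[-np.pi/2,0,yaw])
def rel(xy,z):
    o=robot.get_obs(); R0=R.from_euler('xyz',o["ee_rot"])
    d=R0.inv().apply(np.r_[xy,z]-o["tool_pos"])*1000
    print("t",round(float(o["time"]),2),"pos",np.round(o["tool_pos"],4),"F",np.round(o["wrist_force"],2),"shift",np.round(d,1),"rot",np.round((R0.inv()*Rd).as_rotvec(degrees=True),2))
E
python3 -c "
from h import *
print(pitch,yaw,C,[place(i).round(4).tolist() for i in range(1,6)])
rel(place(1,-.028),.12)"
```

```text
0.07811353915935444 1.5304594734978094 [ 0.54906 -0.05538] [[0.5554, 0.1005], [0.5522, 0.0226], [0.5491, -0.0554], [0.5459, -0.1333], [0.5428, -0.2113]]
t 0.7 pos [0.128  0.5349 0.1709] F [-0.33  0.63 -0.12] shift [-328.5   50.9 -489.2] rot [ 0.000e+00 -1.114e+01  1.000e-02]
```

```bash
python3 -m creep '[[-35,0,-45,0,-3,0,255],[-70,0,-95,0,-6,0,255],[-105,0,-145,0,-9,0,255],[-140,0,-195,0,-11.1,0,255],[-175,0,-245,0,-11.1,0,255]]'; python3 -c "
from h import *
rel(place(1,-.028),.12)"
```

```text
time: 1.32
tool_pos: [0.3266, 0.3062, 0.1712]
ee_rot: [-1.572, -0.001, 1.53]
wrist_force: [0.7, 0.2, 0.3]
width: 0.0477
t 1.32 pos [0.3266 0.3062 0.1712] F [0.7  0.22 0.31] shift [-196.4   51.3 -208.8] rot [ 0.06 -0.01  0.05]
```

```bash
python3 -m creep '[[-40,0,-42,0,0,0,255],[-80,0,-84,0,0,0,255],[-120,10,-126,0,0,0,255],[-160,20,-168,0,0,0,255],[-196,30,-209,0,0,0,255]]'; python3 -m creep '[[0,10,0,0,0,0,255],[0,18,0,0,0,0,255],[0,18,0,0,0,0,255]]'; python3 - <<'E'
from h import *
import cv2
o=robot.get_obs(); print(o["width"])
rel(place(1,-.028),.08)
s=robot.snapshot("wrist"); cv2.imwrite("pics/w1.png",s["color"])
s=robot.snapshot("top"); im=s["color"]; cv2.imwrite("pics/t1.png",cv2.resize(im[110:240,150:390],None,fx=3,fy=3))
E
```

```text
time: 1.95
tool_pos: [0.5276, 0.1016, 0.1409]
ee_rot: [-1.572, -0.0, 1.529]
wrist_force: [0.4, 0.7, 0.6]
width: 0.0004
time: 2.33
tool_pos: [0.525, 0.1044, 0.1223]
ee_rot: [-1.569, -0.0, 1.531]
wrist_force: [0.6, 0.8, -0.0]
width: 0.0005
0.00047946330813901643
t 2.33 pos [0.525  0.1044 0.1223] F [ 0.56  0.76 -0.03] shift [-2.7 42.3 -2.5] rot [-0.09  0.06  0.01]
```

View pics/w1.png

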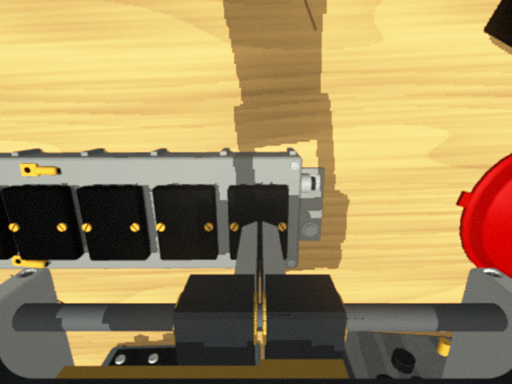

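View pics/t1.png

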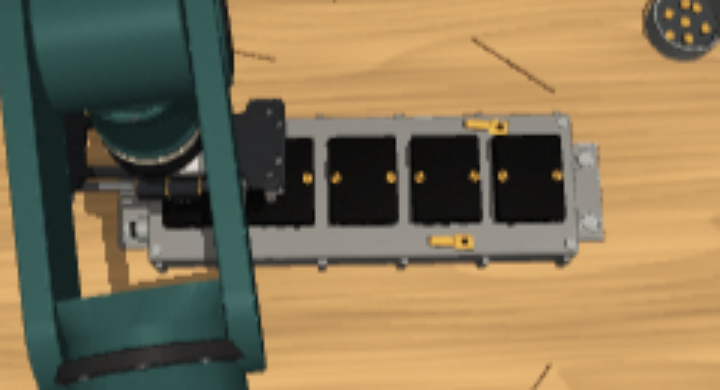

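The wrist picture shows the shut fingers at about (258,235), over cover 1 and midway between its screws at columns 235 and 283. Next I probe it.

```bash
python3 -m creep '[[-2,20,-2,0,0,0,255],[-3,40,-2,0,0,0,255],[-3,40,-2,0,0,0,255]]'; python3 -m creep '[[0,1.5,0,0,0,0,255],[0,3,0,0,0,0,255]]'; python3 -m creep '[[0,1,0,0,0,0,255],[0,2,0,0,0,0,255]]'; python3 -c "
from h import *
rel(place(1,-.028),.07)"
```

```text
time: 2.8
tool_pos: [0.5268, 0.1009, 0.0819]
ee_rot: [-1.568, 0.0, 1.531]
wrist_force: [0.1, 0.1, 0.6]
width: 0.0004
time: 3.05
tool_pos: [0.529, 0.1006, 0.0812]
ee_rot: [-1.573, -0.0, 1.53]
wrist_force: [-0.6, 0.2, 0.3]
width: 0.0004
time: 3.3
tool_pos: [0.5284, 0.1002, 0.0782]
ee_rot: [-1.571, -0.0, 1.53]
wrist_force: [0.3, -0.3, 0.7]
width: 0.0004
t 3.3 pos [0.5284 0.1002 0.0782] F [ 0.29 -0.26  0.73] shift [1.3 8.2 1.1] rot [ 0.04 -0.04  0.01]
```

```bash
python3 -m creep '[[0,1,0,0,0,0,255],[0,2,0,0,0,0,255]]'; python3 -m creep '[[0,1,0,0,0,0,255],[0,1,0,0,0,0,255]]'; python3 -c "
from h import *
rel(place(1,-.028),.07)"
```

```text
time: 3.55
tool_pos: [0.5282, 0.1002, 0.0758]
ee_rot: [-1.571, -0.0, 1.53]
wrist_force: [0.1, -0.2, -0.1]
width: 0.0008
time: 3.8
tool_pos: [0.5281, 0.1002, 0.0747]
ee_rot: [-1.571, -0.0, 1.53]
wrist_force: [0.4, 0.4, 0.1]
width: 0.0004
t 3.8 pos [0.5281 0.1002 0.0747] F [0.37 0.41 0.07] shift [1.4 4.7 0.8] rot [-0.01 -0.04  0.  ]
```

```bash
python3 -m creep '[[0,1,0,0,0,0,255],[0,1,0,0,0,0,255]]'; python3 -c "
from h import *
rel(place(1,-.028),.07)"
```

```text
time: 4.05
tool_pos: [0.5282, 0.1002, 0.0738]
ee_rot: [-1.571, -0.0, 1.53]
wrist_force: [-0.1, -0.3, -0.7]
width: 0.0004
t 4.05 pos [0.5282 0.1002 0.0738] F [-0.05 -0.33 -0.66] shift [1.3 3.8 0.8] rot [-0.   -0.04  0.  ]
```

```bash
python3 -m creep '[[0,1,0,0,0,0,255],[0,1,0,0,0,0,255]]'; python3 -c "
from h import *
rel(place(1,-.028),.07)"
```

```text
time: 4.3
tool_pos: [0.5281, 0.1003, 0.0728]
ee_rot: [-1.571, -0.0, 1.53]
wrist_force: [0.6, -0.3, -0.2]
width: 0.0007
t 4.3 pos [0.5281 0.1003 0.0728] F [ 0.58 -0.33 -0.2 ] shift [1.3 2.8 0.8] rot [-0.01 -0.04  0.  ]
```

```bash
python3 -m creep '[[0,1,0,0,0,0,255],[0,1,0,0,0,0,255]]'
```

```text
time: 4.55
tool_pos: [0.5281, 0.1002, 0.0718]
ee_rot: [-1.571, -0.0, 1.53]
wrist_force: [0.2, 0.8, 0.0]
width: 0.0004
```

```bash
python3 -m creep '[[0,1,0,0,0,0,255],[0,1,0,0,0,0,255]]'
```

```text
time: 4.8
tool_pos: [0.5281, 0.1002, 0.0708]
ee_rot: [-1.571, -0.0, 1.53]
wrist_force: [-0.0, 0.3, -1.0]
width: 0.0004
```

```bash
python3 -m creep '[[0,1,0,0,0,0,255],[0,1,0,0,0,0,255]]'
```

```text
time: 5.05
tool_pos: [0.5281, 0.1002, 0.0698]
ee_rot: [-1.571, -0.0, 1.53]
wrist_force: [0.5, 0.4, -0.3]
width: 0.0005
```

```bash
python3 -m creep '[[0,1,0,0,0,0,255],[0,1,0,0,0,0,255]]'
```

```text
time: 5.3
tool_pos: [0.5281, 0.1003, 0.0688]
ee_rot: [-1.571, -0.0, 1.53]
wrist_force: [0.5, -0.1, 0.2]
width: 0.0004
```

```bash
python3 -m creep '[[0,1,0,0,0,0,255],[0,1,0,0,0,0,255]]'
```

```text
time: 5.55
tool_pos: [0.5281, 0.1002, 0.0678]
ee_rot: [-1.571, -0.0, 1.53]
wrist_force: [0.0, 0.1, 0.1]
width: 0.0003
```

```bash
python3 -m creep '[[0,1,0,0,0,0,255],[0,1,0,0,0,0,255]]'
```

```text
time: 5.8
tool_pos: [0.5281, 0.1002, 0.0668]
ee_rot: [-1.571, -0.0, 1.53]
wrist_force: [0.6, -0.7, -0.5]
width: 0.0004
```

```bash
python3 - <<'E'
from h import *
import cv2
s=robot.snapshot("wrist"); im=s["color"]; cv2.imwrite("pics/w2.png",cv2.resize(im[130:300,160:360],None,fx=3.5,fy=3.5))
s=robot.snapshot("scene"); im=s["color"]; cv2.imwrite("pics/s2.png",cv2.resize(im[160:260,150:330],None,fx=4,fy=4,interpolation=cv2.INTER_CUBIC))
E
```

```text
(no output)
```

View pics/w2.png

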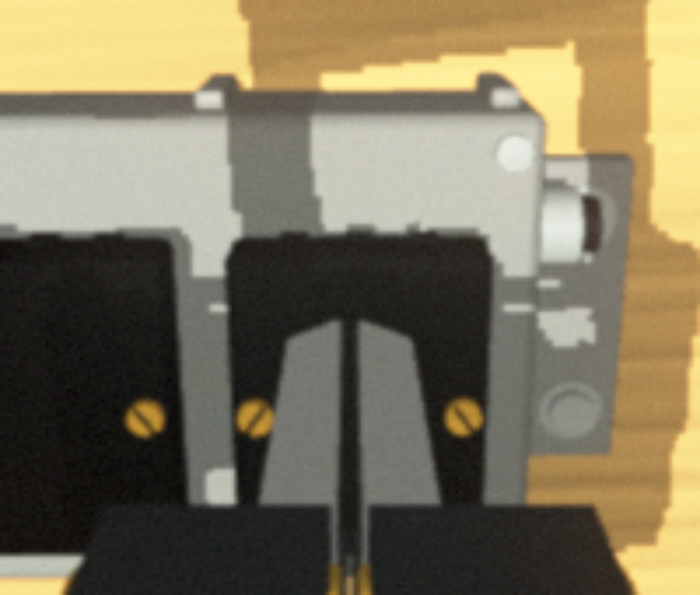

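View pics/s2.png

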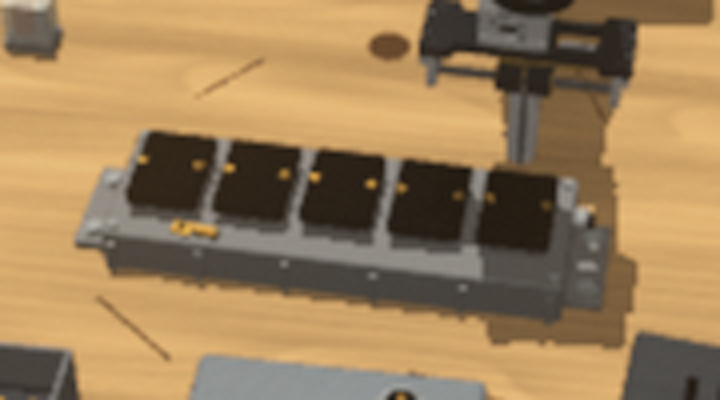

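```bash
python3 - <<'E'
from h import *
o=robot.get_obs(); print(o["time"],o["tool_pos"],o["ee_rot"],o["wrist_force"])
s=robot.snapshot("scene"); W=np.linalg.inv(s["world_from_camera"])
def pr(p): 
    c=W@np.r_[p,1]; u=s["fx"]*c[0]/c[2]+s["cx"],s["fy"]*c[1]/c[2]+s["cy"]; return np.round([(u[0]-150)*4,(u[1]-160)*4],0)
print("tcp",pr(o["tool_pos"]))
for i in (1,5):
  for a,b in ((-.042,-.032),(-.042,.032),(.042,-.032),(.042,.032)):
    for z in (.0665,.0715): print(i,a,b,z,pr(np.r_[place(i,a)+ey*b,z]))
w=robot.snapshot("wrist"); M=w["mount"]; print(np.round(M,3))
Mi=np.linalg.inv(M)
R0=R.from_euler('xyz',o["ee_rot"])
def pw(p):
    c=Mi@np.r_[R0.inv().apply(p-o["tool_pos"]),1]; return np.round([((w["fx"]*c[0]/c[2]+w["cx"])-160)*3.5,((w["fy"]*c[1]/c[2]+w["cy"])-130)*3.5],0)
print("tcp wrist",pw(o["tool_pos"]))
for z in (.0635,.0665,.0695,.0725,.0745): print(z,[pw(np.r_[place(1)+ey*b,z]) for b in (.0255,-.0255)],[pw(np.r_[place(1,-.042)+ey*b,z]) for b in (.032,-.032)])
for c in("scene","wrist"): print(c,[(np.round(d["point"],4).tolist(),round(d["p"],2)) for d in robot.landmark_of("place_1",c)[:6]])
E
```

```text
5.9 [0.528157   0.10022356 0.06686238] [-1.57075577e+00 -7.48882459e-05  1.52970461e+00] [ 0.28234444 -0.13615259  0.6533839 ]
tcp [516. 183.]
1 -0.042 -0.032 0.0665 [484. 168.]
1 -0.042 -0.032 0.0715 [484. 163.]
1 -0.042 0.032 0.0665 [555. 176.]
1 -0.042 0.032 0.0715 [555. 172.]
1 0.042 -0.032 0.0665 [471. 233.]
1 0.042 -0.032 0.0715 [471. 229.]
1 0.042 0.032 0.0665 [544. 242.]
1 0.042 0.032 0.0715 [545. 238.]
5 -0.042 -0.032 0.0665 [146. 127.]
5 -0.042 -0.032 0.0715 [145. 123.]
5 -0.042 0.032 0.0665 [214. 135.]
5 -0.042 0.032 0.0715 [214. 131.]
5 0.042 -0.032 0.0665 [120. 189.]
5 0.042 -0.032 0.0715 [120. 185.]
5 0.042 0.032 0.0665 [191. 198.]
5 0.042 0.032 0.0715 [191. 194.]
[[ 1.     0.001 -0.001 -0.001]
 [ 0.001 -0.287  0.958 -0.215]
 [ 0.    -0.958 -0.287  0.084]
 [ 0.     0.     0.     1.   ]]
tcp wrist [353. 297.]
0.0635 [array([457., 391.]), array([259., 391.])] [array([489., 235.]), array([227., 236.])]
0.0665 [array([458., 397.]), array([258., 397.])] [array([491., 239.]), array([226., 239.])]
0.0695 [array([459., 402.]), array([256., 402.])] [array([493., 243.]), array([224., 243.])]
0.0725 [array([461., 408.]), array([255., 408.])] [array([495., 247.]), array([223., 247.])]
0.0745 [array([462., 412.]), array([254., 412.])] [array([496., 250.]), array([221., 250.])]
scene [([0.5443, -0.211, 0.0738], 0.97), ([0.552, 0.023, 0.0706], 0.95), ([0.544, -0.1358, 0.0688], 0.84), ([0.5586, 0.1033, 0.0718], 0.56), ([0.6031, -0.1778, 0.0463], 0.43)]
wrist []
```

The scene crop shows the finger ending at (522,162), while the TCP should project to (516,183). I stretch the dark tones to see whether the tips are dark on the black cover.

```bash
python3 - <<'E'
from h import *
import cv2
s=robot.snapshot("wrist"); im=s["color"][180:290,200:320]
g=np.clip(im.astype(float)*5,0,255).astype(np.uint8)
cv2.imwrite("pics/w3.png",cv2.resize(g,None,fx=6,fy=5,interpolation=cv2.INTER_CUBIC))
s=robot.snapshot("scene"); im=s["color"][180:230,250:310]
g=np.clip(im.astype(float)*4,0,255).astype(np.uint8)
cv2.imwrite("pics/s3.png",cv2.resize(g,None,fx=12,fy=12,interpolation=cv2.INTER_CUBIC))
E
```

```text
(no output)
```

View pics/w3.png

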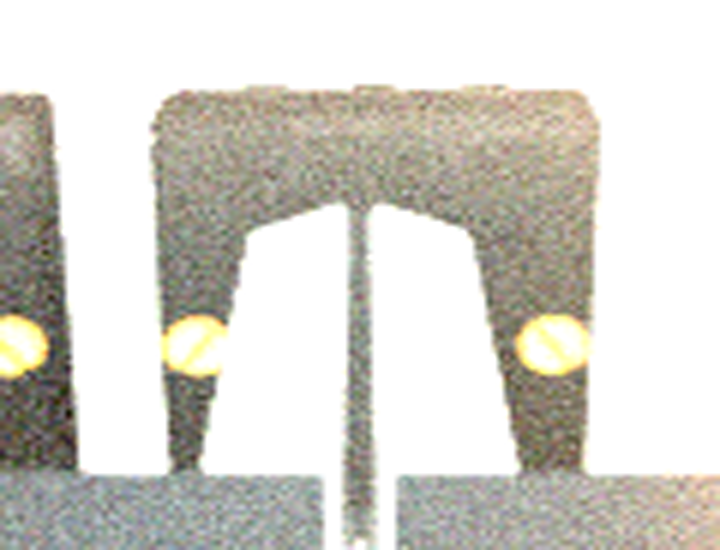

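View pics/s3.png

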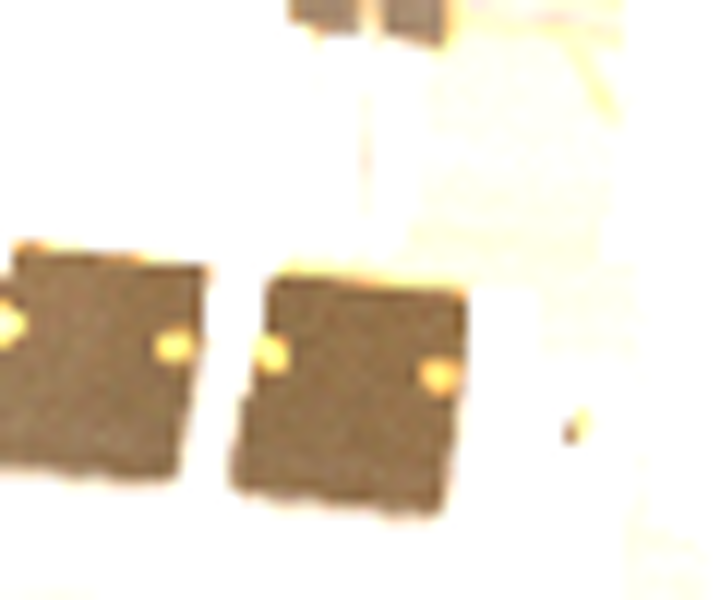

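Contrast-stretched, the tips are visible: the wrist crop shows a chamfered tip at row 205, above the cover. Both cameras put the real tips above the reported TCP, which fits the absence of force so far. I keep descending in 1 mm steps.

```bash
python3 -m creep '[[0,1,0,0,0,0,255],[0,1,0,0,0,0,255]]'
```

```text
time: 6.45
tool_pos: [0.5281, 0.1002, 0.0657]
ee_rot: [-1.57, -0.0, 1.53]
wrist_force: [-0.2, -0.2, -0.1]
width: 0.0001
```

```bash
python3 -m creep '[[0,1,0,0,0,0,255]]'
```

```text
time: 6.58
tool_pos: [0.5283, 0.1003, 0.0649]
ee_rot: [-1.571, -0.0, 1.53]
wrist_force: [0.1, -0.2, -0.3]
width: 0.0007
```

```bash
python3 -m creep '[[0,1,0,0,0,0,255]]'
```

```text
time: 6.7
tool_pos: [0.5282, 0.1002, 0.0638]
ee_rot: [-1.571, -0.0, 1.53]
wrist_force: [-1.3, 0.1, -0.3]
width: 0.0005
```

```bash
python3 - <<'E'
from h import *
print(robot.get_obs()["wrist_force"],robot.get_obs()["tool_pos"])
s=robot.snapshot("scene"); W=np.array(s["world_from_camera"])
def ray(u,v): 
    d=W[:3,:3]@np.array([(u-s["cx"])/s["fx"],(v-s["cy"])/s["fy"],1]); return W[:3,3],d
# finger tip seen in s2 crop (522,162) -> where x=.528
c,d=ray(150+522/4,160+162/4)
for x in (.520,.528,.536): t=(x-c[0])/d[0]; print(np.round(c+t*d,4))
# screws of cover 1 in s3
for u,v in ((270/12+250,355/12+180),(438/12+250,375/12+180)):
    c,d=ray(u,v); 
    for z in (.05,.06,.0745): t=(z-c[2])/d[2]; print(z,np.round(c+t*d,4))
E
```

```text
[-1.2760532   0.14753708 -0.28563667] [0.52816234 0.10023463 0.06378404]
[0.52   0.1041 0.0848]
[0.528  0.1044 0.0923]
[0.536  0.1047 0.0997]
0.05 [0.5339 0.0783 0.05  ]
0.06 [0.5442 0.0789 0.06  ]
0.0745 [0.5592 0.0797 0.0745]
0.05 [0.5357 0.1286 0.05  ]
0.06 [0.546  0.1288 0.06  ]
0.0745 [0.561  0.129  0.0745]
```

```bash
python3 -m creep '[[0,1,0,0,0,0,255],[0,2,0,0,0,0,255]]'
```

```text
time: 7.0
tool_pos: [0.5282, 0.1002, 0.0618]
ee_rot: [-1.571, -0.0, 1.53]
wrist_force: [-0.5, 0.3, -0.3]
width: 0.0006
```

```bash
python3 -m creep '[[0,1,0,0,0,0,255],[0,2,0,0,0,0,255]]'
```

```text
time: 7.25
tool_pos: [0.5282, 0.1002, 0.0598]
ee_rot: [-1.571, -0.0, 1.53]
wrist_force: [0.2, 0.2, -0.2]
width: 0.0003
```

```bash
python3 - <<'E'
from h import *
import cv2
rel(place(1,-.028),.07)
s=robot.snapshot("scene"); im=s["color"][160:240,230:330]
cv2.imwrite("pics/s4.png",cv2.resize(im,None,fx=7,fy=7,interpolation=cv2.INTER_CUBIC))
E
```

```text
t 7.25 pos [0.5282 0.1002 0.0598] F [ 0.19  0.22 -0.16] shift [  1.3 -10.2   0.9] rot [ 0.   -0.04  0.01]
```

View pics/s4.png

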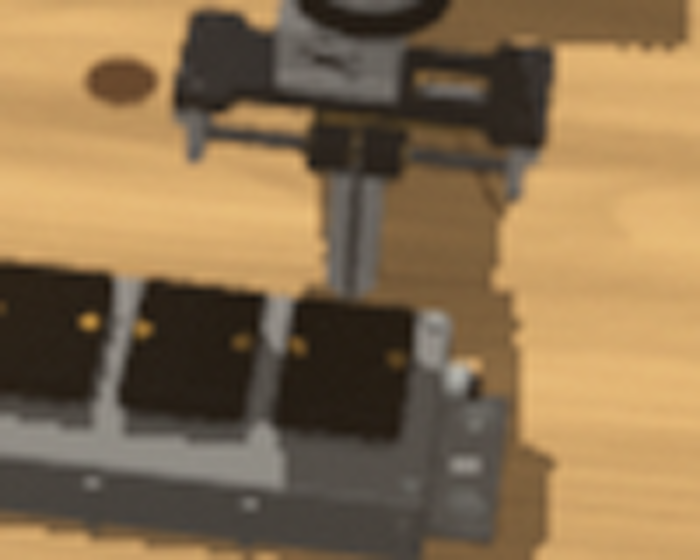

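```bash
python3 - <<'E'
from h import *
import cv2
s=robot.snapshot("wrist"); im=s["color"]; cv2.imwrite("pics/w4.png",cv2.resize(im[130:300,160:360],None,fx=3.5,fy=3.5))
o=robot.get_obs();print(o["wrist_force"],o["wrist_torque"],np.round(o["joint_torque"],2), o["tool_pos"],o["joint_positions"])
E
```

```text
[0.46280192 0.25702137 0.08874583] [ 0.0575187  -0.01899077 -0.01995036] [-0.000e+00 -3.358e+01 -2.893e+01 -1.000e-02  7.000e-02 -0.000e+00] [0.52806967 0.1002313  0.0596806 ] [ 8.20247851e-02  1.08468903e-01  1.57044848e+00  7.32569249e-05
  1.46297513e+00 -1.44771200e+00]
```

View pics/w4.png

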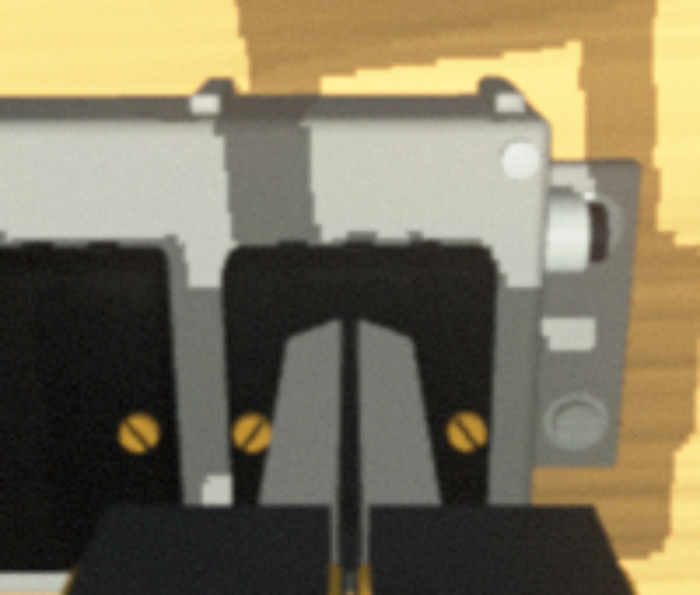

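The finger shape in the wrist view is unchanged, with its tip at (345,320). In the scene it moved down about 2 px, as expected for free motion, so the tip is still above the cover. I carry on down.

```bash
python3 -m creep '[[0,1,0,0,0,0,255],[0,2,0,0,0,0,255]]'
```

```text
time: 7.6
tool_pos: [0.5282, 0.1003, 0.0578]
ee_rot: [-1.571, -0.0, 1.53]
wrist_force: [0.1, 0.5, 0.6]
width: 0.0009
```

```bash
python3 -m creep '[[0,1,0,0,0,0,255],[0,1,0,0,0,0,255]]'
```

```text
time: 7.85
tool_pos: [0.5281, 0.1002, 0.0567]
ee_rot: [-1.571, -0.0, 1.53]
wrist_force: [-0.5, 0.2, -0.4]
width: 0.0001
```

```bash
python3 -m creep '[[0,1,0,0,0,0,255],[0,1,0,0,0,0,255]]'
```

```text
time: 8.1
tool_pos: [0.5281, 0.1002, 0.0558]
ee_rot: [-1.571, -0.0, 1.53]
wrist_force: [-0.5, 0.0, -0.1]
width: 0.0007
```

```bash
python3 -m creep '[[0,1,0,0,0,0,255],[0,1,0,0,0,0,255]]'
```

```text
time: 8.35
tool_pos: [0.5281, 0.1002, 0.0548]
ee_rot: [-1.571, -0.0, 1.53]
wrist_force: [-0.8, 0.8, -0.4]
width: 0.0003
```

```bash
python3 -m creep '[[0,1,0,0,0,0,255],[0,1,0,0,0,0,255]]'
```

```text
time: 8.6
tool_pos: [0.5281, 0.1002, 0.0537]
ee_rot: [-1.571, -0.0, 1.53]
wrist_force: [-0.6, 0.1, -0.5]
width: 0.0005
```

```bash
python3 - <<'E'
from h import *
import cv2
rel(place(1,-.028),.07)
s=robot.snapshot("scene"); im=s["color"][160:240,230:330]
cv2.imwrite("pics/s5.png",cv2.resize(im,None,fx=7,fy=7,interpolation=cv2.INTER_CUBIC))
E
```

```text
t 8.6 pos [0.5281 0.1002 0.0537] F [-0.6   0.11 -0.5 ] shift [  1.3 -16.2   0.8] rot [-0.01 -0.04  0.  ]
```

View pics/s5.png

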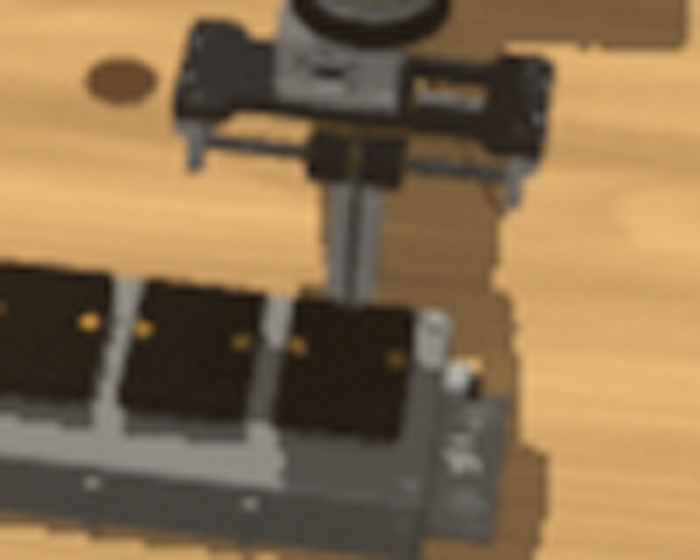

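```bash
python3 -m creep '[[0,1,0,0,0,0,255],[0,1,0,0,0,0,255]]'
```

```text
time: 8.9
tool_pos: [0.5281, 0.1002, 0.0527]
ee_rot: [-1.571, -0.0, 1.53]
wrist_force: [-0.0, 0.5, 0.5]
width: 0.0004
```

```bash
python3 -m creep '[[0,1,0,0,0,0,255],[0,1,0,0,0,0,255]]'
```

```text
time: 9.15
tool_pos: [0.5281, 0.1002, 0.0518]
ee_rot: [-1.571, -0.0, 1.53]
wrist_force: [-0.2, 0.1, 0.9]
width: 0.001
```

```bash
python3 -m creep '[[0,1,0,0,0,0,255],[0,1,0,0,0,0,255]]'
```

```text
time: 9.4
tool_pos: [0.5281, 0.1002, 0.0508]
ee_rot: [-1.571, -0.0, 1.53]
wrist_force: [-0.7, -0.5, 0.1]
width: 0.0005
```

Screw separation in the wrist view puts the cover tops at about 0.070 m, as expected. The visible tips still hang above them, so the real tips sit well short of the nominal TCP. I keep going in small steps.

```bash
python3 -m creep '[[0,1,0,0,0,0,255],[0,2,0,0,0,0,255]]'
```

```text
time: 9.65
tool_pos: [0.5282, 0.1002, 0.0488]
ee_rot: [-1.571, -0.0, 1.53]
wrist_force: [-0.3, -0.8, -0.4]
width: 0.0007
```

```bash
python3 -m creep '[[0,1,0,0,0,0,255],[0,1,0,0,0,0,255]]'
```

```text
time: 9.9
tool_pos: [0.5281, 0.1002, 0.0478]
ee_rot: [-1.571, -0.0, 1.53]
wrist_force: [1.1, 0.3, 0.0]
width: 0.0001
```

```bash
python3 - <<'E'
from h import *
import cv2
s=robot.snapshot("scene"); im=s["color"][160:240,230:330]
cv2.imwrite("pics/s6.png",cv2.resize(im,None,fx=7,fy=7,interpolation=cv2.INTER_CUBIC))
s=robot.snapshot("wrist"); im=s["color"]; cv2.imwrite("pics/w6.png",im); print(s["fx"],s["cx"],s["cy"],s["mount"])
E
```

```text
267.918443281557 259.40058153666473 193.4960018145193 [[ 9.99999621e-01  5.57852495e-04 -6.68108395e-04 -9.94688677e-04]
 [ 8.00015530e-04 -2.86749343e-01  9.58005310e-01 -2.15326064e-01]
 [ 3.42846008e-04 -9.58005482e-01 -2.86749681e-01  8.36765013e-02]
 [ 0.00000000e+00  0.00000000e+00  0.00000000e+00  1.00000000e+00]]
```

View pics/s6.png

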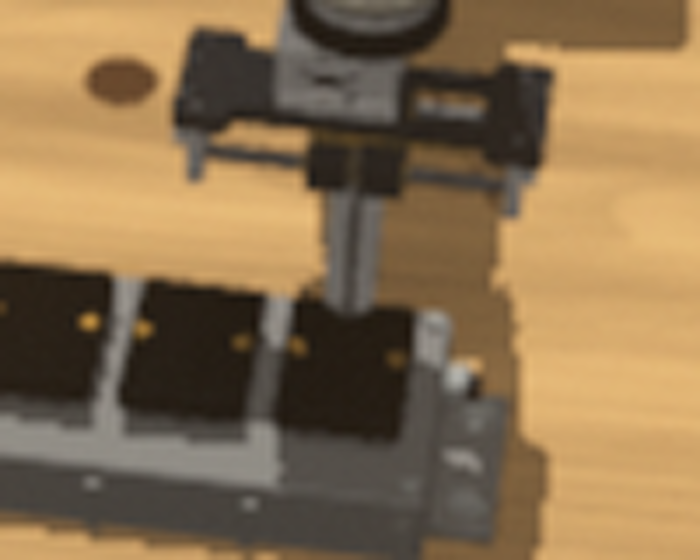

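View pics/w6.png

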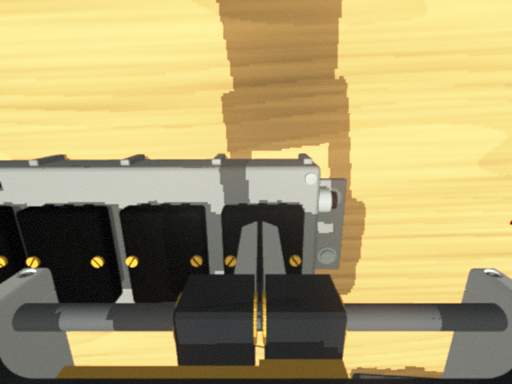

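The scene now shows the tip at (350,313), overlapping the cover edge at row 300, so it is over the cover. By projection about 6 mm remain.

```bash
python3 -m creep '[[0,1,0,0,0,0,255],[0,2,0,0,0,0,255]]'
```

```text
time: 10.25
tool_pos: [0.5282, 0.1003, 0.0458]
ee_rot: [-1.571, -0.0, 1.53]
wrist_force: [0.3, 0.0, -0.0]
width: 0.0003
```

```bash
python3 -m creep '[[0,1,0,0,0,0,255],[0,1,0,0,0,0,255]]'
```

```text
time: 10.5
tool_pos: [0.5281, 0.1002, 0.0447]
ee_rot: [-1.571, -0.0, 1.53]
wrist_force: [-0.4, 0.5, -0.1]
width: 0.0004
```

```bash
python3 -m creep '[[0,1,0,0,0,0,255],[0,1,0,0,0,0,255]]'
```

```text
time: 10.75
tool_pos: [0.5281, 0.1002, 0.0438]
ee_rot: [-1.571, -0.0, 1.53]
wrist_force: [-0.0, 0.6, -0.3]
width: 0.0002
```

```bash
python3 -m creep '[[0,1,0,0,0,0,255],[0,1,0,0,0,0,255]]'
```

```text
time: 11.0
tool_pos: [0.5281, 0.1002, 0.0428]
ee_rot: [-1.571, -0.0, 1.53]
wrist_force: [-0.3, -0.5, -0.1]
width: 0.0
```

```bash
python3 -m creep '[[0,1,0,0,0,0,255],[0,1,0,0,0,0,255]]'
```

```text
time: 11.25
tool_pos: [0.5281, 0.1002, 0.0418]
ee_rot: [-1.571, -0.0, 1.53]
wrist_force: [-0.4, 0.2, 0.0]
width: 0.0002
```

```bash
python3 -m creep '[[0,1,0,0,0,0,255],[0,1,0,0,0,0,255]]'
```

```text
time: 11.5
tool_pos: [0.5281, 0.1002, 0.0408]
ee_rot: [-1.571, -0.0, 1.53]
wrist_force: [-0.2, 0.1, 0.4]
width: 0.0002
```

```bash
python3 -m creep '[[0,1,0,0,0,0,255],[0,1,0,0,0,0,255]]'
```

```text
time: 11.75
tool_pos: [0.5281, 0.1002, 0.0398]
ee_rot: [-1.571, -0.0, 1.53]
wrist_force: [0.3, -0.2, -0.6]
width: 0.0005
```

```bash
python3 -m creep '[[0,1,0,0,0,0,255],[0,1,0,0,0,0,255]]'
```

```text
time: 12.0
tool_pos: [0.5281, 0.1002, 0.0388]
ee_rot: [-1.571, -0.0, 1.53]
wrist_force: [0.1, 0.1, -0.6]
width: 0.0003
```

```bash
python3 - <<'E'
from h import *
import cv2
rel(place(1,-.028),.07)
s=robot.snapshot("scene"); im=s["color"][160:240,230:330]
cv2.imwrite("pics/s7.png",cv2.resize(im,None,fx=7,fy=7,interpolation=cv2.INTER_CUBIC))
E
```

```text
t 12.0 pos [0.5281 0.1002 0.0388] F [ 0.1   0.09 -0.56] shift [  1.4 -31.2   0.8] rot [-0.01 -0.04  0.  ]
```

View pics/s7.png

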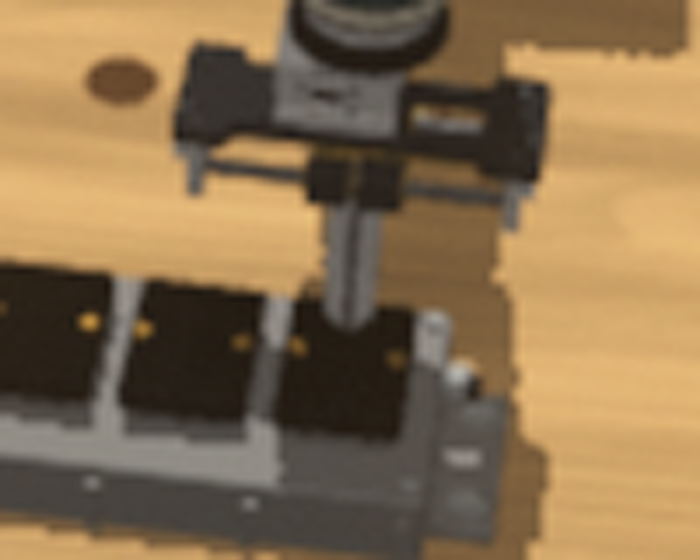

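Combining both views, the tips are about 33 mm above the reported TCP. They should now be at about 0.072 m, so contact is imminent.

```bash
python3 -m creep '[[0,1,0,0,0,0,255],[0,1,0,0,0,0,255]]'
```

```text
time: 12.3
tool_pos: [0.5282, 0.1003, 0.0378]
ee_rot: [-1.571, -0.0, 1.53]
wrist_force: [0.2, -0.4, -0.6]
width: 0.0006
```

```bash
python3 -m creep '[[0,1,0,0,0,0,255],[0,1,0,0,0,0,255]]'
```

```text
time: 12.55
tool_pos: [0.5282, 0.1003, 0.0369]
ee_rot: [-1.571, -0.0, 1.53]
wrist_force: [-0.1, 0.2, 0.6]
width: 0.0003
```

```bash
python3 -m creep '[[0,1,0,0,0,0,255],[0,1,0,0,0,0,255]]'
```

```text
time: 12.8
tool_pos: [0.5281, 0.1002, 0.0359]
ee_rot: [-1.571, -0.0, 1.53]
wrist_force: [-0.7, 0.8, 1.8]
width: 0.0006
```

```bash
python3 -m creep '[[0,1,0,0,0,0,255],[0,1,0,0,0,0,255]]'
```

```text
time: 13.05
tool_pos: [0.5281, 0.1003, 0.0349]
ee_rot: [-1.571, -0.0, 1.53]
wrist_force: [-1.3, -0.8, 2.9]
width: 0.0002
```

```bash
python3 -m creep '[[0,1,0,0,0,0,255],[0,1,0,0,0,0,255]]'
```

```text
time: 13.3
tool_pos: [0.5282, 0.1003, 0.0344]
ee_rot: [-1.571, -0.0, 1.53]
wrist_force: [-2.2, -0.8, 4.4]
width: 0.0003
```

```bash
python3 -m creep '[[0,1,0,0,0,0,255],[0,1,0,0,0,0,255]]'; python3 - <<'E'
from h import *
import cv2
print(robot.get_obs()["wrist_force"],robot.get_obs()["wrist_torque"])
s=robot.snapshot("wrist"); im=s["color"]; cv2.imwrite("pics/w8.png",cv2.resize(im[150:300,130:350],None,fx=3.5,fy=3.5))
E
```

```text
time: 13.55
tool_pos: [0.5284, 0.1003, 0.034]
ee_rot: [-1.572, -0.0, 1.53]
wrist_force: [-4.0, -0.1, 7.4]
width: 0.0003
[-4.03862266 -0.13994008  7.36285196] [-0.04036935  0.66728855 -0.02228338]
```

View pics/w8.png

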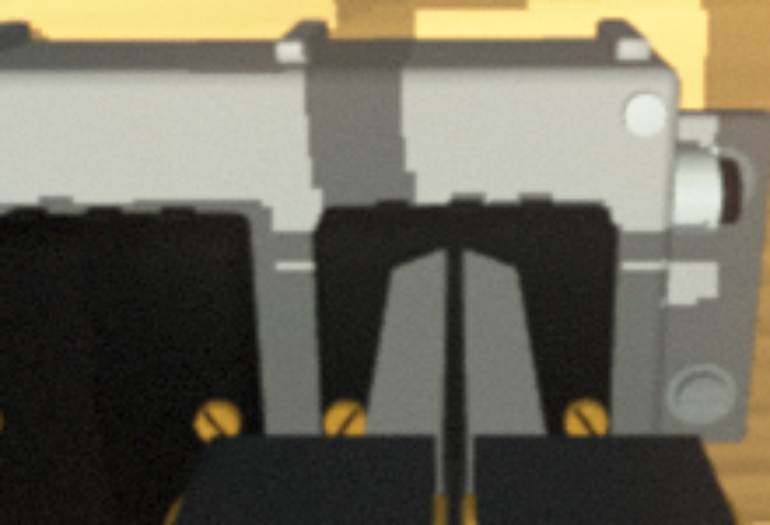

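Force rises gently (1.8, 2.9, 4.4, 7.4 N) while the tip goes down about 2.5 mm. In the picture, cover 1's robot-side edge (row 205) now lies above cover 2's (row 212), whereas they were level before. I check the rocking by numbers.

```bash
python3 - <<'E'
from h import *
import cv2
s=robot.snapshot("wrist"); im=s["color"]; cv2.imwrite("pics/w9.png",im)
s=robot.snapshot("scene"); S=s["color"]; cv2.imwrite("pics/s9.png",cv2.resize(S[160:240,230:330],None,fx=7,fy=7,interpolation=cv2.INTER_CUBIC))
def edge(im,cols,r0,r1):
    g=cv2.cvtColor(im,cv2.COLOR_BGR2GRAY).astype(float)[r0:r1,cols[0]:cols[1]].mean(1)
    i=np.where(g<70)[0][0]; return r0+i-1+(g[i-1]-70)/(g[i-1]-g[i])
a=cv2.imread("pics/w6.png")
print("w6 c1",edge(a,(228,236),190,225),edge(a,(290,298),190,225),"c2",edge(a,(135,150),190,225),edge(a,(185,200),190,225),"c3",edge(a,(40,55),190,225),edge(a,(85,100),190,225))
print("w9 c1",edge(im,(228,236),190,225),edge(im,(290,298),190,225),"c2",edge(im,(135,150),190,225),edge(im,(180,195),190,225),"c3",edge(im,(30,45),190,225),edge(im,(75,90),190,225))
E
```

```text
w6 c1 204.46268656716418 204.22924901185772 c2 204.1453488372093 204.393115942029 c3 204.70526315789473 204.09252669039145
w9 c1 208.42642642642642 208.17175572519085 c2 209.48223350253807 209.71198156682027 c3 210.04159733777038 209.97435897435898
```

View pics/s9.png

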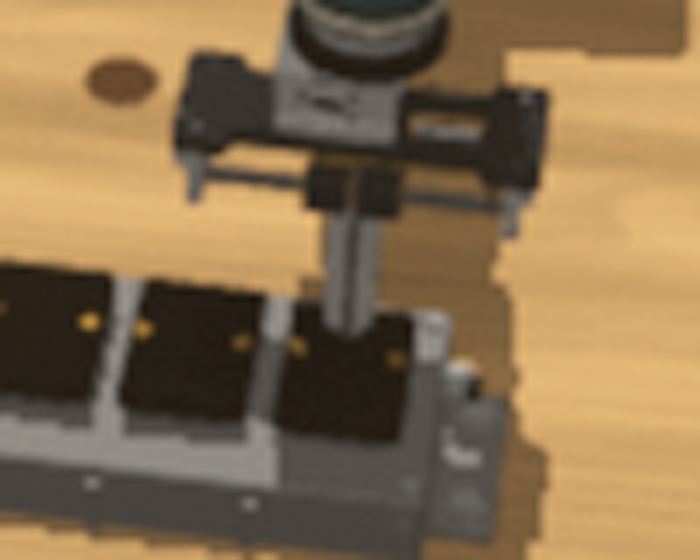

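Cover 1's edge shifted 1.4 px against covers 2 and 3, so it is the slack one and it is rocked (about 3 mm at the end). The wrist view puts the screw midline 29 mm farther along +x, and the cover centre about 2 mm to +y of the tip. I lift, shift to the middle and come down.

```bash
python3 -m creep '[[0,-6,0,0,0,0,255],[0,-12,0,0,0,0,255],[1,-12,-15,0,0,0,255],[2,-12,-29,0,0,0,255],[2,-12,-29,0,0,0,255]]'; python3 - <<'E'
from h import *
import cv2
rel(place(1,0),.037)
s=robot.snapshot("wrist"); im=s["color"]; cv2.imwrite("pics/w10.png",cv2.resize(im[150:300,160:360],None,fx=3.5,fy=3.5))
s=robot.snapshot("scene"); S=s["color"]; cv2.imwrite("pics/s10.png",cv2.resize(S[160:240,230:330],None,fx=7,fy=7,interpolation=cv2.INTER_CUBIC))
E
```

```text
time: 14.32
tool_pos: [0.5583, 0.1009, 0.0443]
ee_rot: [-1.57, 0.0, 1.529]
wrist_force: [-0.2, 0.1, -0.3]
width: 0.0005
t 14.32 pos [0.5583 0.1009 0.0443] F [-0.24  0.1  -0.27] shift [-0.6  7.3  3. ] rot [-0.03 -0.06 -0.  ]
```

View pics/w10.png

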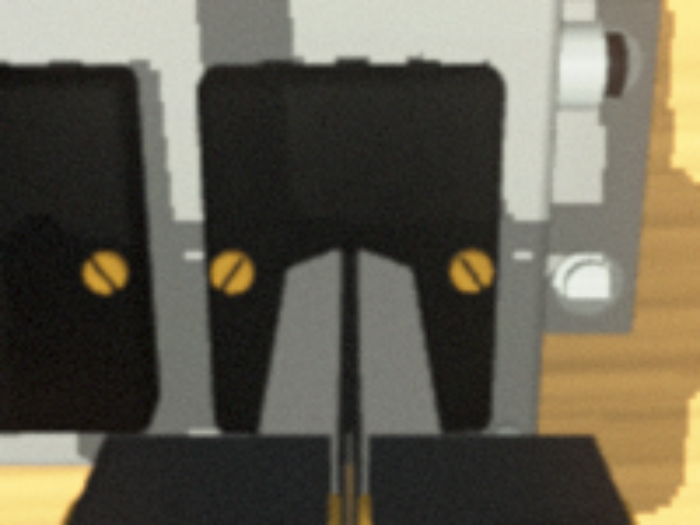

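View pics/s10.png

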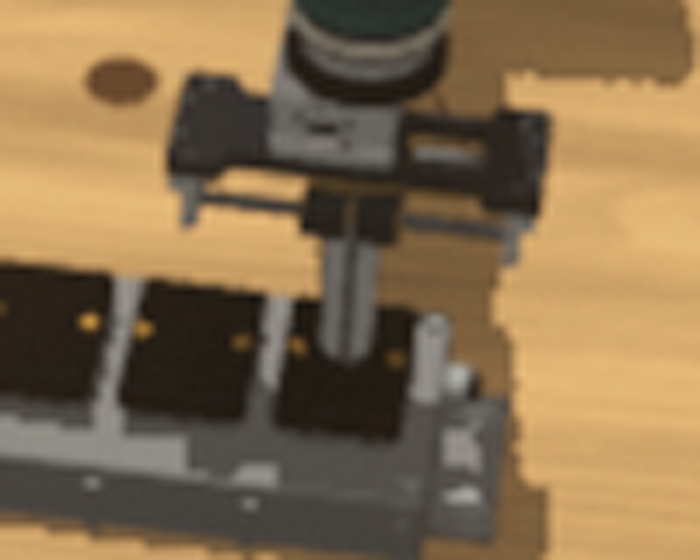

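Screws at (232,272) and (472,272) straddle the fingers at column 349. By projection the screw line is about 2 mm on the robot side of the TCP, so I correct for that and go down.

```bash
python3 -m creep '[[0,3,2,0,0,0,255],[0,6,2,0,0,0,255],[0,6,2,0,0,0,255]]'
```

```text
time: 14.8
tool_pos: [0.5547, 0.1011, 0.0384]
ee_rot: [-1.57, -0.0, 1.53]
wrist_force: [-0.8, 0.3, -0.2]
width: 0.0007
```

```bash
python3 -m creep '[[0,1,0,0,0,0,255],[0,2,0,0,0,0,255],[0,2,0,0,0,0,255]]'
```

```text
time: 15.18
tool_pos: [0.5553, 0.1012, 0.0371]
ee_rot: [-1.571, -0.0, 1.53]
wrist_force: [-1.4, -0.3, 1.1]
width: 0.0009
```

```bash
python3 -m creep '[[0,1,0,0,0,0,255],[0,1,0,0,0,0,255]]'
```

```text
time: 15.42
tool_pos: [0.5553, 0.1012, 0.0362]
ee_rot: [-1.571, -0.0, 1.53]
wrist_force: [-0.5, 0.4, 2.6]
width: 0.0004
```

```bash
python3 -m creep '[[0,1,0,0,0,0,255],[0,1,0,0,0,0,255]]'
```

```text
time: 15.68
tool_pos: [0.5553, 0.1012, 0.0352]
ee_rot: [-1.571, -0.0, 1.53]
wrist_force: [-1.4, 1.1, 3.3]
width: 0.0007
```

```bash
python3 -m creep '[[0,1,0,0,0,0,255],[0,1,0,0,0,0,255]]'
```

```text
time: 15.92
tool_pos: [0.5554, 0.1012, 0.0342]
ee_rot: [-1.571, -0.0, 1.53]
wrist_force: [-1.8, -0.4, 4.4]
width: 0.0006
```

```bash
python3 -m creep '[[0,1,0,0,0,0,255],[0,1,0,0,0,0,255]]'
```

```text
time: 16.18
tool_pos: [0.5554, 0.1012, 0.0338]
ee_rot: [-1.571, -0.0, 1.53]
wrist_force: [-2.6, -0.8, 8.0]
width: 0.0003
```

```bash
python3 -m creep '[[0,1,0,0,0,0,255],[0,1,0,0,0,0,255]]'
```

```text
time: 16.42
tool_pos: [0.5554, 0.1012, 0.0337]
ee_rot: [-1.572, -0.0, 1.53]
wrist_force: [-4.6, -0.6, 10.7]
width: 0.0004
```

```bash
python3 -m creep '[[0,1,0,0,0,0,255],[0,1.5,0,0,0,0,255],[0,1.5,0,0,0,0,255]]'; python3 - <<'E'
from h import *
import cv2
for _ in range(2):
    s=robot.snapshot("wrist"); print(np.round(robot.get_obs()["wrist_force"],2))
im=s["color"]; cv2.imwrite("pics/w11.png",cv2.resize(im[140:300,120:360],None,fx=3.3,fy=3.3,interpolation=cv2.INTER_CUBIC)); cv2.imwrite("pics/w11r.png",im)
s=robot.snapshot("scene"); S=s["color"]; cv2.imwrite("pics/s11.png",cv2.resize(S[160:240,230:330],None,fx=7,fy=7,interpolation=cv2.INTER_CUBIC))
E
```

```text
time: 16.8
tool_pos: [0.5555, 0.1012, 0.0335]
ee_rot: [-1.572, -0.0, 1.53]
wrist_force: [-6.3, -0.5, 15.8]
width: 0.0006
[-5.41  0.07 16.04]
[-6.83 -0.9  15.94]
```

View pics/w11.png

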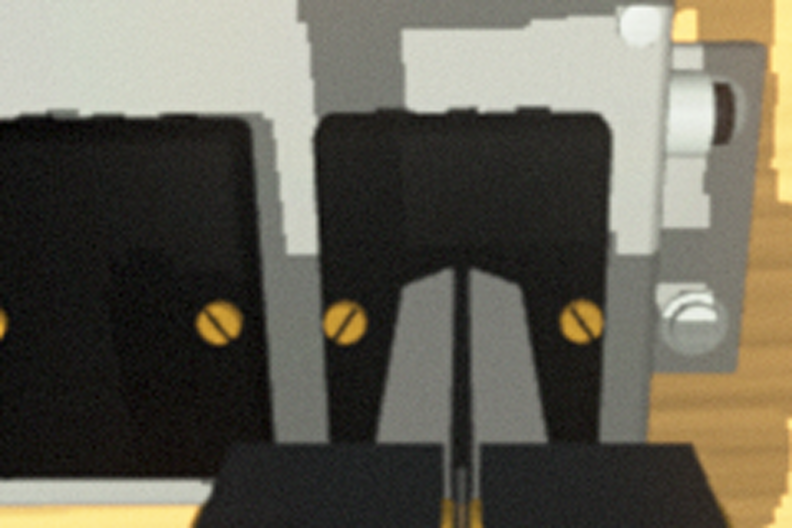

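View pics/s11.png

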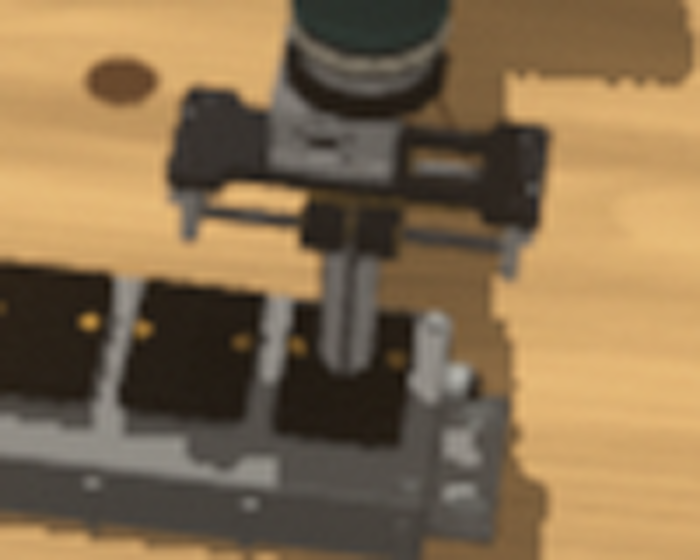

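```bash
python3 - <<'E'
import cv2,numpy as np
def edge(im,c0,c1,r0,r1):
    g=cv2.cvtColor(im,cv2.COLOR_BGR2GRAY).astype(float)[r0:r1,c0:c1].mean(1)
    i=np.where(g<70)[0][0]; return round(r0+i-1+(g[i-1]-70)/(g[i-1]-g[i]),2)
def screws(im,r0,r1):
    h=cv2.cvtColor(im,cv2.COLOR_BGR2HSV); m=cv2.inRange(h,(10,120,90),(35,255,255)); m[:r0]=0;m[r1:]=0
    n,_,st,c=cv2.connectedComponentsWithStats(m); return [(np.round(c[i],2).tolist(),int(st[i,4])) for i in range(1,n) if st[i,4]>40]
a=cv2.resize(cv2.imread("pics/w10.png"),(200,150),interpolation=cv2.INTER_AREA)
full=np.zeros((384,512,3),np.uint8); full[150:300,160:360]=a
b=cv2.imread("pics/w11r.png")
for n,im in (("unpressed",full),("pressed",b)):
    print(n,"c1",edge(im,224,240,155,190),edge(im,255,270,155,190),edge(im,280,296,155,190),"c2",edge(im,165,180,155,190),edge(im,180,190,155,190),screws(im,215,250))
E
```

```text
unpressed c1 167.81 167.85 168.33 c2 168.51 168.51 [([347.44, 234.62], 720), ([294.27, 227.05], 125), ([189.54, 227.47], 116), ([225.78, 227.4], 120)]
pressed c1 173.44 173.75 173.86 c2 174.78 175.06 [([356.63, 231.73], 800), ([442.55, 216.5], 130), ([498.36, 215.94], 47), ([185.91, 237.44], 129), ([224.06, 237.25], 126), ([295.9, 237.02], 131), ([5.22, 238.75], 140), ([75.67, 238.36], 163), ([114.27, 237.85], 155), ([484.5, 237.5], 158)]
```

The cover went down about 4 mm with the seat kink near 5 N, and now holds 16 N. The edge shift (0.65 px) is a bit less than expected though, and there is a −6 N sideways load that could tilt the cover. I relieve it by easing the command towards the robot.

```bash
python3 -m creep '[[0,0,0.7,0,0,0,255],[0,0,0.7,0,0,0,255],[0,0,0.7,0,0,0,255]]'
```

```text
time: 17.32
tool_pos: [0.5555, 0.1012, 0.0335]
ee_rot: [-1.574, -0.0, 1.53]
wrist_force: [-5.1, 0.1, 13.8]
width: 0.0002
```

```bash
python3 -m creep '[[0,0,1,0,0,0,255],[0,0,1.5,0,0,0,255],[0,0,1.5,0,0,0,255]]'; python3 - <<'E'
from h import *
import cv2
o=robot.get_obs(); print(np.round(o["wrist_force"],2),np.round(o["wrist_torque"],3),np.round(o["ee_rot"],4),np.round(o["tool_pos"],4))
E
```

```text
time: 17.7
tool_pos: [0.5555, 0.1012, 0.0336]
ee_rot: [-1.577, -0.0, 1.53]
wrist_force: [-2.1, -0.6, 11.5]
width: 0.0005
[-2.11 -0.55 11.51] [-0.03   0.341 -0.007] [-1.5771e+00 -4.0000e-04  1.5296e+00] [0.5555 0.1012 0.0336]
```

```bash
python3 -m creep '[[0,0.5,0.7,0,0,0,255],[0,0.8,1,0,0,0,255],[0,0.8,1,0,0,0,255]]'; python3 - <<'E'
from h import *
import cv2
o=robot.get_obs(); print(np.round(o["wrist_force"],2),np.round(o["wrist_torque"],3),np.round(o["ee_rot"],4),np.round(o["tool_pos"],4))
def edge(im,c0,c1,r0,r1):
    g=cv2.cvtColor(im,cv2.COLOR_BGR2GRAY).astype(float)[r0:r1,c0:c1].mean(1)
    i=np.where(g<70)[0][0]; return round(r0+i-1+(g[i-1]-70)/(g[i-1]-g[i]),2)
for _ in range(3):
    im=robot.snapshot("wrist")["color"]
    print("c1",[edge(im,*c,155,190) for c in ((224,240),(255,270),(280,296))],"c2",[edge(im,*c,155,190) for c in ((165,180),(180,190))])
cv2.imwrite("pics/w12r.png",im)
E
```

```text
time: 18.08
tool_pos: [0.5556, 0.1012, 0.0336]
ee_rot: [-1.579, -0.0, 1.53]
wrist_force: [0.0, -1.1, 13.1]
width: 0.0004
[ 1.00e-02 -1.13e+00  1.31e+01] [-0.108  0.12  -0.03 ] [-1.5795e+00 -4.0000e-04  1.5297e+00] [0.5556 0.1012 0.0336]
c1 [np.float64(173.55), np.float64(173.84), np.float64(174.13)] c2 [np.float64(174.95), np.float64(175.39)]
c1 [np.float64(173.56), np.float64(173.83), np.float64(174.14)] c2 [np.float64(174.96), np.float64(175.42)]
c1 [np.float64(173.56), np.float64(173.83), np.float64(174.15)] c2 [np.float64(174.97), np.float64(175.41)]
```

```bash
python3 -m creep '[[0,0.3,0,0,0,0,255],[0,0.3,0,0,0,0,255],[0,0.3,0,0,0,0,255],[0,0.3,0,0,0,0,255],[0,0.3,0,0,0,0,255]]'; python3 - <<'E'
from h import *
import cv2
S=robot.snapshot("scene")["color"]; cv2.imwrite("pics/s13.png",cv2.resize(S[150:260,130:330],None,fx=4,fy=4,interpolation=cv2.INTER_CUBIC))
E
```

```text
time: 18.85
tool_pos: [0.5556, 0.1012, 0.0335]
ee_rot: [-1.58, -0.0, 1.53]
wrist_force: [-1.0, -0.5, 14.2]
width: 0.0004
```

View pics/s13.png

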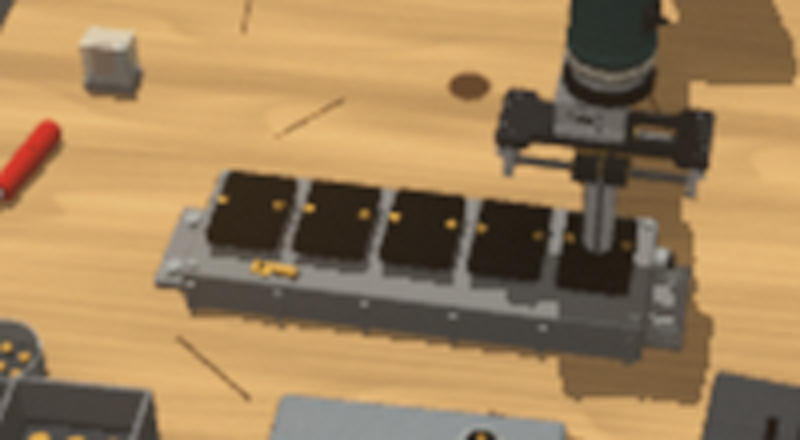

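The fingers stand on the middle of cover 1 at (600,245), between its screws, holding a steady 14 N. The lug at (275,268) lies as before. I hand the job in.

```bash
python3 -c "
from bench import robot
print(robot.close_job())"
```

```text
the job is handed in; nothing more can be done
None
```

The slack cover is cover 1, the robot's leftmost. I handed the job in at about 18.9 s with the fingers still holding it down on its seat.

- **Finding it:** I pressed on the robot-side end of cover 1. It gave about 2.5 mm at roughly 1 N/mm, and its edge shifted about 1.4 px against covers 2 and 3, so it rocked. Since the first cover was the slack one, I did not press the others.
- **Seating it:** I then pressed at its middle, between the screws. It went down about 4 mm and met its seat at about 5 N.
- **Final hold:** The last readings were a steady 14 N down and about 1 N sideways, after I eased off a 6 N side load. The highest downward force I read was 16 N.

**Checks that disagreed**
- The real fingertips touched with the reported tool point about 33 mm lower than expected, so I found contact by force and pictures.
- The last edge shift in the wrist picture was about 0.7 px, a little less than I expected for a 4 mm drop. I could not measure levelness directly. I infer it from the flat finger contact across the screw line, with the tool leaning 0.009 rad, and from the edge not moving when I took off the side load.
- In the last scene picture the lug, relay and screwdriver lie where they were. I did not re-measure the positions of the loose things.

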